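# Load spacer rings into the magazine tube and bolt it

### The arm

A 7-joint arm with a two-finger parallel gripper is mounted at the origin on the work surface. World frame = base frame: x ahead of the robot, y to its left, z up, the work surface at z = 0. Lengths are in m, angles in rad, forces in N, time in s.
With the tool pointing down it reaches from about 0.4 to 0.85 m from the base axis. Payload 6.9 kg.
Tool frame: the origin (TCP) lies midway between the tips of the shut fingers; the grasp point (between the pads) lies behind it (ctrl.pinch_z is the z of the grasp point in the tool frame, in m); z points along the fingers, y is the line along which they close (so a half turn about z gives the same grasp; the last joint's range is limited). The gripper opens to 85 mm and grips with 20 to 120 N. Pads are 22 mm wide; open, the fingers measure 114 mm over their backs; the gripper's body (76 mm by 85 mm) begins 54 mm behind the grasp point. The pads swing forward as they close: fully open they stand 13 mm farther back than shut.
Start: joints at [-1.063, 0.507, -0.238, 1.5, 0.126, 1.149, -0.155], TCP at [0.244, 0.575, 0.231] pointing down, gripper open.
Joint ranges: [-3.08, 3.08], [-0.24, 2.05], [-1.43, 1.35], [0, 2.5], [-1.52, 4.66], [0.17, 1.96], [-2.89, 2.89]. Speed limits (rad/s): [2.39, 2.39, 3.14, 3.14, 3.14, 3.14, 3.14].

### API

Orientations are given as a unit quaternion [w, x, y, z].
In Python, from station import ctrl, get_state, vision, ticket, models gives the robot as it stands. Calls block until the motion is done:
- ctrl.movep(position, orientation): joint-space move of the TCP to a pose.
- ctrl.movel(position, frame=None, max_speed=0.15): straight line of the TCP; frame=None keeps the orientation; max_speed is the mean speed in m/s.
- ctrl.set_joints(angles): joint-space move.
- ctrl.ungrasp() and ctrl.close_gripper(force=None): open the fingers fully, or close them until they stop; force is the grip in N (None keeps the last).
- ctrl.pause(seconds).
- ctrl.ik(position, orientation): joint angles nearest the present ones, or None.
- get_state(): the state.
- vision.grab_frame(name): name is "side" or "top"; returns (picture, depth): 420x560x3 uint8, blue, green, red; 420x560 float32, m along the optical axis (not along the pixel's ray), 0 where there is no reading.
- vision.camera_info(name): a dict with "mtx" (3x3 intrinsics, pixels), "dist_coeffs" ([k1, k2, p1, p2, k3] as OpenCV has them; the pictures are not rectified), "R" (3x3) and "t" (3): a world point X has camera coordinates R X + t. Camera axes: x right, y down, z forward; pixel columns grow to the right and rows downward; lengths in m; the calibration is good to about 2 mm. A picture is of the moment at which its call begins. camera_info takes no time and is no camera call.
A pose or a line that the arm cannot do raises ctrl.Unreachable and nothing moves.
- ticket.close_job(): hands the job in; it is judged then, once.
Trained networks look in the newest picture that a camera, given by its name, has taken for a name from the list of things; names that differ only in an ending like _2 or _b are one class to them, and where a whole thing is asked for, a point or a joint stands for the part that bears it (a point fixed in the world has none). Each returns a list of dicts, best first, with "p" (0 to 1); they miss things now and then, are a little off and sometimes report something else, mostly with a low value. They report only what shows in the picture. A call takes as long as a camera call. They do not tell look-alikes from the thing itself.
- models.recognise(camera, target): "point" ([column, row] in pixels, amid what is visible of it).
- models.masks_of(camera, target): "mask" (420x560 bool, what is visible of it) and "point" ([column, row] in pixels, amid what is visible of it).
The state is a dict: "time": time; "qpos": joint angles; "qd": joint speeds; "tau": joint torques, N m; "tcp_pos": TCP position; "eef_rot": TCP orientation; "contact_force": force on the tool from outside, world axes, zero at the start; "wrist_torque": the same for the moment, N m; "width": finger opening in m; "gripper_force": force on a finger pad.
Only numpy, scipy, OpenCV 4.12 (cv2) and the standard library are available. Lean on these libraries where they do the work, as an engineer would, in place of code of your own. Each camera call takes 0.05 s, during which the arm holds its last target. There are 200 camera calls.

### The job

Drop the two loose spacer rings into the upright magazine tube, the taller ring first and the lower one on top of it, so that they lie flat in one column on the ring already inside. Then slide the barrel bolt over the tube's mouth until it is fully home in its keeper, and leave the other things on the bench where they are.

Things in the scene. Friction and masses are not known exactly. Their poses are not given: they have to be found in the camera images.
- magazine: Ring magazine fixed to the bench: grey base plate 100 x 320 x 10 mm with an upright steel tube and a barrel bolt. Origin: on the tube's axis at bench height; z up, y along the bolt's closing travel (knob side -y, keeper +y), x across it. The plate spans y -245 to +75 mm. Tube bore 62.4 mm, floor 10 mm above the bench; two narrow viewing slits at +x and -x.
- tube_mouth (a point): Centre of the tube's mouth, 92 mm above the bench. A funnel narrows from 74 mm at the mouth (82 mm outside) to the 62.4 mm bore 8 mm lower. While the bolt is drawn back nothing stands above the mouth between magazine y = -38 and +48 mm, nor beside the tube in x: fingers that close along the magazine's x have room.
- ring_tall: The taller loose spacer ring: plain steel, 60 mm outside diameter, 32 mm bore, 30 mm high, about 0.45 kg, lying flat on the bench. Origin: centre of its underside, z along its axis. Seated, its underside is 34 mm above the bench.
- ring_low: The lower loose spacer ring: the same steel, 60 mm outside diameter, 32 mm bore, 18 mm high, about 0.27 kg, lying flat on the bench. Origin: centre of its underside, z along its axis. Seated on the taller ring, its underside is 64 mm above the bench and its top 82 mm.
- ring_base: A ring of the same kind, 60 mm outside, 24 mm high, already lying on the floor of the tube. It stays there. Origin: centre of its underside (10 mm above the bench).
- bolt (a joint): Travel (m) of the barrel bolt along magazine +y: 0 = fully drawn back, 0.128 = fully home in the keeper (end stop); starts drawn back, 0 to 0.028. A steel rod 14 mm thick, axis 103 mm above the bench, that crosses over the middle of the mouth; its end is at magazine y = -66 mm + travel. About 2.5 N of friction, no spring: it stays where it is left.
- keeper (a point): The keeper: a grey bracket with a hole for the bolt's end, beyond the mouth at magazine y = 48 to 66 mm, 26 mm wide in x, top 117 mm above the bench. The bolt's two guides are alike, at magazine y = -60 and -228 mm. This point: centre of its hole, 103 mm above the bench.
- bolt_knob (a point): The bolt's black upright round knob, 18 mm in diameter, its top 155 mm and the underside of its full-width part 119 mm above the bench; this point is on its axis, 137 mm above the bench. It rides with the bolt: at magazine y = -205 mm + travel, on the bolt's axis.
- bearing: Bystander: a large steel bearing race, 96 mm outside, 60 mm bore, 24 mm high; too wide for the tube. Origin: centre of its underside.
- wrench: Bystander: a steel wrench 180 mm long lying near the robot. Origin: under its middle.
- hammer: Bystander: a hammer 300 mm long lying at the far side. Origin: under its middle.
- spray: Bystander: a spray can, 66 mm in diameter, 190 mm high, standing. Origin: centre of its underside.
- tape: Bystander: a yellow tape measure 70 x 45 x 65 mm. Origin: centre of its underside.
- bush: Bystander: a brass flanged bush, flange 64 mm in diameter, 50 mm high, solid. Origin: centre of its underside.
Things that resemble listed ones, but are neither listed nor needed, are in the scene too. What is shaped like the ring_tall but green is not meant. What is shaped like the ring_low but brown is not meant.

How it is judged:
On the way, in this order (a step that is already met when the one before it is completed fails the run):
1. the taller ring lies flat in the tube on the ring inside, the lower one not yet in the tube (horizontal distance between ring_tall and magazine below 0.004 m and z of ring_tall in the frame of magazine between 0.031 and 0.037 m and angle between ring_tall's own z axis and vertical below 0.06 rad and horizontal distance between ring_low and magazine above 0.08 m), for 0.2 s.
2. the lower ring lies flat in the tube on the taller one, the bolt still drawn back (horizontal distance between each of ring_tall, ring_low and magazine below 0.004 m and z of ring_tall in the frame of magazine between 0.031 and 0.037 m and angle between each of ring_tall, ring_low's own z axis and vertical below 0.06 rad and z of ring_low in the frame of magazine between 0.061 and 0.067 m and value of joint bolt below 0.06 m), for 0.2 s.
3. the bolt is home in its keeper (value of joint bolt above 0.121 m), for 0.2 s.
At the end, for the whole second after the job is handed in: All three rings lie flat (0.06 rad) in the tube as one column, within 4 mm of its axis and 3 mm of their heights: the first on the floor, then the taller, then the lower on top, at rest; the bolt is in its keeper within 7 mm of its end stop and still (horizontal distance between each of ring_base, ring_tall, ring_low and magazine below 0.004 m and z of ring_base in the frame of magazine between 0.007 and 0.013 m and angle between each of ring_base, ring_tall, ring_low's own z axis and vertical below 0.06 rad and z of ring_tall in the frame of magazine between 0.031 and 0.037 m and z of ring_low in the frame of magazine between 0.061 and 0.067 m and linear speed of each of ring_tall, ring_low below 0.02 m/s and value of joint bolt above 0.121 m and velocity of joint bolt below 0.01 m/s); the robot touches nothing.
It fails at once if a bystander (bearing race, wrench, hammer, spray can, tape measure, bush) is moved more than 40 mm (distance of any of bearing, wrench, hammer, spray, tape, bush from where it was at the start of the episode above 0.04 m).
It also fails if it takes over 70 s, if anything falls off the work surface, if the arm or the gripper's body presses on something with over 40 N, if the wrist force passes 120 N, or if a joint passes its speed limit or range.

## Working session

There is one attempt and no reset: what is moved stays moved. The work goes in short steps, each a Python script; the robot and the scene stay as the last script left them, time stands still between calls to the robot, and variables do not carry over. Pictures are saved under pics/ and viewed, at most 10 in all, crops included, and the job is handed in when it is done.

```bash
ls; mkdir -p pics; cat > h.py <<'E'
import numpy as np, cv2
from station import ctrl,get_state,vision,ticket,models
def cam(n):
    c=vision.camera_info(n); return [np.array(c[k],float) for k in("mtx","dist_coeffs","R","t")]
def pts(n,d,mask):
    K,D,R,t=cam(n); v,u=np.nonzero(mask&(d>0)); z=d[v,u].astype(float)
    n_=cv2.undistortPoints(np.c_[u,v].astype(float).reshape(-1,1,2),K,D).reshape(-1,2)
    return (np.c_[n_*z[:,None],z]-t)@R, np.c_[u,v]
def proj(n,X):
    K,D,R,t=cam(n); return cv2.projectPoints(np.atleast_2d(X).astype(float),cv2.Rodrigues(R)[0],t,K,D)[0].reshape(-1,2)
E
python3 - <<'E'
from h import *
for n in("top","side"):
    im,d=vision.grab_frame(n); cv2.imwrite(f"pics/{n}0.png",im); np.save(f"{n}0.npy",d)
    c=cam(n); print(n,"cam pos",-c[2].T@c[3])
    for k in("ring_tall","ring_low","magazine","bolt_knob","keeper","tube_mouth","bearing","bush"):
        for r in models.masks_of(n,k)[:4]:
            P,_=pts(n,d,r["mask"])
            if len(P): 
                top=np.percentile(P[:,2],95); T=P[P[:,2]>top-.004]; (cx,cy),rad=cv2.minEnclosingCircle(T[:,:2].astype(np.float32))
                print(k,round(r["p"],2),np.round(r["point"]),"n",len(P),"med",np.round(np.median(P,0),3),"ztop",round(top,3),"circ",np.round([cx,cy,rad],3),"bgr",np.median(im[r["mask"]],0))
print(get_state()["time"],ctrl.pinch_z)
E
```

```text
pics
top cam pos [ 0.47672385 -0.0098865   1.41914673]
ring_tall 0.89 [385. 265.] n 359 med [ 0.379 -0.295  0.03 ] ztop 0.036 circ [ 0.379 -0.3    0.029] bgr [113. 201.  90.]
ring_tall 0.74 [389. 227.] n 366 med [ 0.488 -0.293  0.031] ztop 0.036 circ [ 0.489 -0.293  0.03 ] bgr [234.  233.5 231. ]
ring_tall 0.68 [425. 207.] n 371 med [ 0.536 -0.393  0.03 ] ztop 0.035 circ [ 0.537 -0.395  0.031] bgr [106. 197.  83.]
ring_low 0.87 [142. 238.] n 335 med [0.446 0.344 0.019] ztop 0.024 circ [0.445 0.344 0.03 ] bgr [228. 229. 228.]
ring_low 0.77 [110. 232.] n 318 med [0.467 0.457 0.019] ztop 0.024 circ [0.466 0.461 0.03 ] bgr [ 61.  86. 129.]
magazine 0.74 [265. 200.] n 4134 med [0.554 0.02  0.013] ztop 0.115 circ [0.551 0.03  0.149] bgr [192. 190. 186.]
bolt_knob 0.63 [291. 193.] n 361 med [ 0.56  -0.034  0.11 ] ztop 0.156 circ [ 0.565 -0.084  0.009] bgr [202. 203. 201.]
bolt_knob 0.5 [387. 222.] n 342 med [ 0.49  -0.292  0.031] ztop 0.036 circ [ 0.489 -0.293  0.03 ] bgr [235. 234. 232.]
keeper 0.61 [267. 202.] n 4240 med [0.553 0.021 0.013] ztop 0.115 circ [0.551 0.03  0.149] bgr [191. 18
[... 992 characters left out ...]
lt_knob 0.58 [296. 211.] n 297 med [ 0.562 -0.074  0.112] ztop 0.156 circ [ 0.567 -0.091  0.004] bgr [158. 161. 159.]
keeper 0.58 [284. 223.] n 3314 med [0.552 0.005 0.015] ztop 0.118 circ [0.559 0.031 0.151] bgr [163.5 164.  161. ]
tube_mouth 0.67 [280. 222.] n 3366 med [0.553 0.003 0.015] ztop 0.118 circ [0.559 0.029 0.149] bgr [162. 163. 160.]
bearing 0.92 [377. 299.] n 1012 med [ 0.699 -0.28   0.023] ztop 0.027 circ [ 0.704 -0.294  0.06 ] bgr [200. 202. 201.]
bearing 0.2 [284. 223.] n 3415 med [0.552 0.005 0.015] ztop 0.118 circ [0.559 0.031 0.151] bgr [162. 163. 160.]
bush 0.86 [192. 183.] n 333 med [0.31  0.242 0.024] ztop 0.053 circ [0.307 0.255 0.022] bgr [ 81. 157. 183.]
0.9 -0.0187
```

View pics/top0.png

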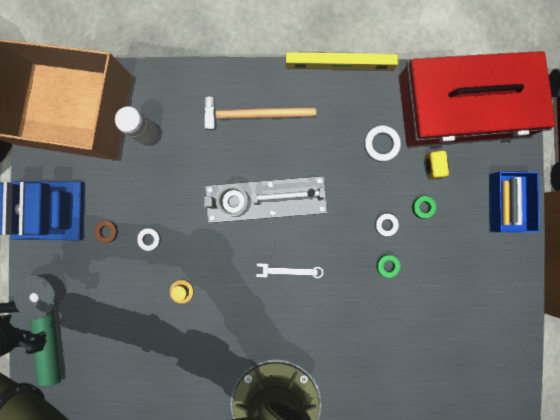

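View pics/side0.png

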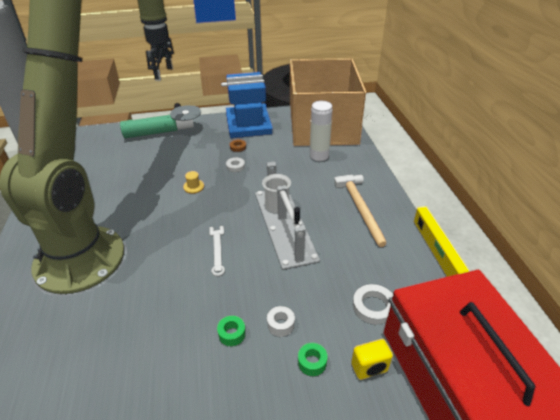

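Top view: the magazine is near (265,200), with its keeper on the left (world +y) and the knob at (312,192). The steel tall ring is at (388,225) and the steel low ring at (148,239); the look-alikes are green and brown. The side view agrees. Next I fit the magazine pose.

```bash
cat >> h.py <<'E'
def magfit():
    from scipy.optimize import least_squares
    for n in("top","side"):
        im,d=vision.grab_frame(n); P,_=pts(n,d,np.ones(d.shape,bool))
        near=(abs(P[:,0]-.555)<.09)&(P[:,1]>-.2)&(P[:,1]<.22); P=P[near]
        Q=P[(P[:,2]>.006)&(P[:,2]<.016)]
        rect=cv2.minAreaRect(Q[:,:2].astype(np.float32))
        T=P[(P[:,2]>.087)&(P[:,2]<.097)&(np.hypot(P[:,0]-.555,P[:,1]-.095)<.055)]
        f=least_squares(lambda p:np.hypot(T[:,0]-p[0],T[:,1]-p[1])-.039,[.555,.095],loss="soft_l1",f_scale=.002).x
        k=P[P[:,2]>.145]
        print(n,"plate",rect,"rim",len(T),f.round(4),"knob",len(k),k.mean(0).round(4), "keep", P[(P[:,2]>.108)&(P[:,2]<.122)&(P[:,1]>.12)].mean(0).round(4),"guide",P[(P[:,2]>.108)&(P[:,2]<.122)&(P[:,1]<-.1)].mean(0).round(4))
E
python3 - <<'E'
from h import *
magfit()
E
```

```text
top plate ((0.5546330213546753, 0.011067688465118408), (0.41728445887565613, 0.17899368703365326), 89.92839050292969) rim 192 [0.5476 0.1159] knob 42 [ 0.5652 -0.0831  0.1565] keep [0.5429 0.1701 0.1173] guide [ 0.5678 -0.1106  0.1161]
side plate ((0.5558217763900757, 0.002763986587524414), (0.40063226222991943, 0.17343546450138092), 89.68054962158203) rim 123 [0.5499 0.1093] knob 50 [ 0.5662 -0.0859  0.1538] keep [0.5433 0.1693 0.1171] guide [ 0.569  -0.1144  0.1155]
```

```bash
cat >> h.py <<'E'
from scipy.spatial.transform import Rotation as Ro
MY=np.array([-.088,.996,0]); MY/=np.linalg.norm(MY); MX=np.array([MY[1],-MY[0],0]); M0=np.array([.548,.114,0])
def mag(x,y,z): return M0+MX*x+MY*y+[0,0,z]
def quat(s=1):
    z=np.array([0,0,-1.]); y=s*MX; q=Ro.from_matrix(np.c_[np.cross(y,z),y,z]).as_quat(); return np.r_[q[3],q[:3]]
def bestq(p):
    c=[(np.abs(np.array(j)-get_state()["qpos"]).max(),i) for i,s in enumerate((1,-1)) if (j:=ctrl.ik(p,quat(s))) is not None]
    return quat((1,-1)[min(c)[1]])
def st(m=""):
    s=get_state(); print(m,"t",round(s["time"],2),"tcp",np.round(s["tcp_pos"],4),"w",round(s["width"],4),"F",np.round(s["contact_force"],1),"g",np.round(s["gripper_force"],1))
E
python3 - <<'E'
from h import *
p=np.array([.4885,-.294,.25]); q=bestq(p); print(q)
ctrl.movep(p,q); st("above")
ctrl.movel([p[0],p[1],.06],max_speed=.2); ctrl.movel([p[0],p[1],.009],max_speed=.08); st("down")
ctrl.close_gripper(60); st("grip")
ctrl.movel([p[0],p[1],.2],max_speed=.2); st("lift")
im,d=vision.grab_frame("side"); cv2.imwrite("pics/s1.png",cv2.resize(im[120:400,130:450],(800,700))[:600])
E
```

```text
[0.         0.67527381 0.73756714 0.        ]
above t 4.16 tcp [ 0.4891 -0.2931  0.2498] w 0.0855 F [ 0.4  0.6 -0.5] g 0.0
down t 6.05 tcp [ 0.4885 -0.2943  0.0091] w 0.0851 F [-0.8  0.5 -0.1] g 0.0
grip t 6.43 tcp [ 0.4887 -0.2942  0.01  ] w 0.0574 F [-1.9  0.5  6.3] g 63.6
lift t 7.54 tcp [ 0.488  -0.2933  0.1988] w 0.057 F [ 0.2  1.  -3.7] g 64.7
```

View pics/s1.png

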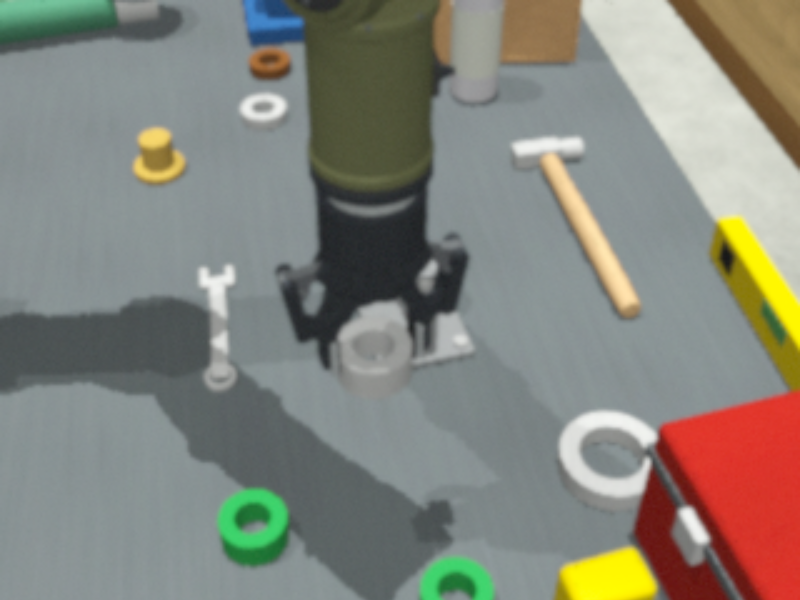

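The ring hangs level between the fingers at about (375,350) in the crop. I'll refine the tube centre from the saved depth, then carry the ring over.

```bash
python3 - <<'E'
from h import *
from scipy.optimize import least_squares
for n in("top","side"):
    d=np.load(n+"0.npy"); P,_=pts(n,d,np.ones(d.shape,bool))
    r=np.hypot(*(P[:,:2]-M0[:2]).T); T=P[(P[:,2]>.085)&(P[:,2]<.099)&(r<.047)&(r>.028)]
    f=least_squares(lambda p:np.hypot(T[:,0]-p[0],T[:,1]-p[1])-.039,M0[:2],loss="soft_l1",f_scale=.002).x
    print(n,len(T),f.round(4))
s=get_state(); q=s["eef_rot"]
ctrl.movel(np.r_[s["tcp_pos"][:2],.26],max_speed=.2)
ctrl.movep(mag(0,0,.22),q); st("over")
ctrl.movel(mag(0,0,.125),max_speed=.15); st("near")
im,d=vision.grab_frame("side"); u=proj("side",mag(0,0,.1))[0].astype(int); print(u)
cv2.imwrite("pics/s2.png",cv2.resize(im[u[1]-80:u[1]+70,u[0]-100:u[0]+100],(800,600),interpolation=cv2.INTER_CUBIC))
E
```

```text
top 267 [0.5481 0.1147]
side 162 [0.5496 0.1121]
over t 9.57 tcp [0.5483 0.1122 0.2202] w 0.0573 F [-0.6  0.  -3.1] g 65.0
near t 10.35 tcp [0.5487 0.1134 0.1258] w 0.0574 F [-0.6  0.9 -4.3] g 65.0
[276 179]
```

View pics/s2.png

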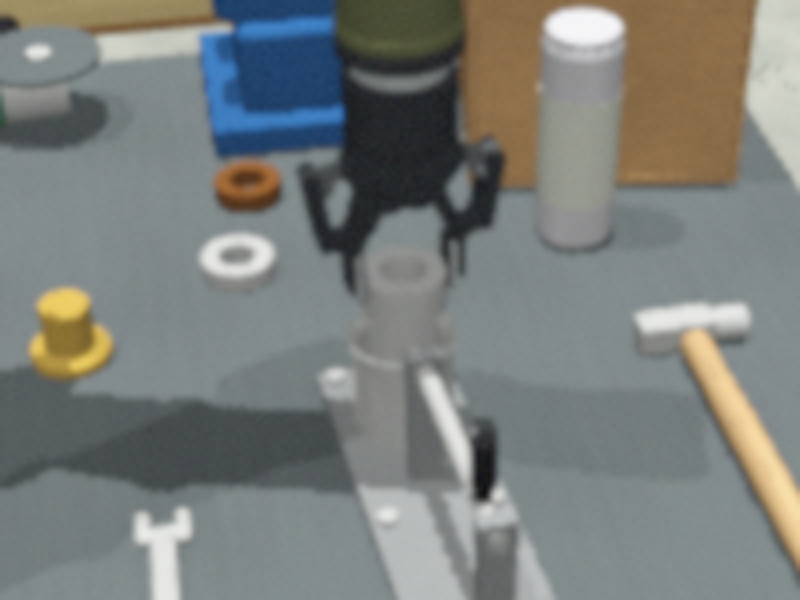

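The ring (403,280) sits centred over the mouth (403,345), so I lower it and release.

```bash
cat >> h.py <<'E'
def lower(z0,z1):
    for z in np.arange(z0,z1-1e-6,-.003):
        ctrl.movel(mag(0,0,z),max_speed=.06)
        F=get_state()["contact_force"]
        if np.linalg.norm(F)>18: st("force"); return False
    return True
E
python3 - <<'E'
from h import *
ok=lower(.122,.088); st("low")
if ok:
    ctrl.ungrasp(); ctrl.pause(.3); st("open")
    ctrl.movel(mag(0,0,.25),max_speed=.25)
    p=np.array([.4455,.344,.25]); ctrl.movep(p,get_state()["eef_rot"]); st("at low ring")
    im,d=vision.grab_frame("top"); cv2.imwrite("pics/t2.png",cv2.resize(im[150:250,190:340],(750,500),interpolation=cv2.INTER_CUBIC))
    P,_=pts("top",d,np.ones(d.shape,bool)); r=np.hypot(*(P[:,:2]-M0[:2]).T); T=P[(r>.018)&(r<.027)]
    print(len(T),np.percentile(T[:,2],[10,50,90]))
E
```

```text
low t 13.4 tcp [0.5479 0.114  0.0888] w 0.057 F [ 0.4 -0.1 -3.1] g 65.0
open t 14.1 tcp [0.548 0.114 0.089] w 0.0855 F [-0.4  0.   0.2] g 0.0
at low ring t 15.88 tcp [0.4463 0.3422 0.2498] w 0.0852 F [-0.7 -0.2 -0.6] g 0.0
191 [0.06097943 0.06473182 0.06810823]
```

View pics/t2.png

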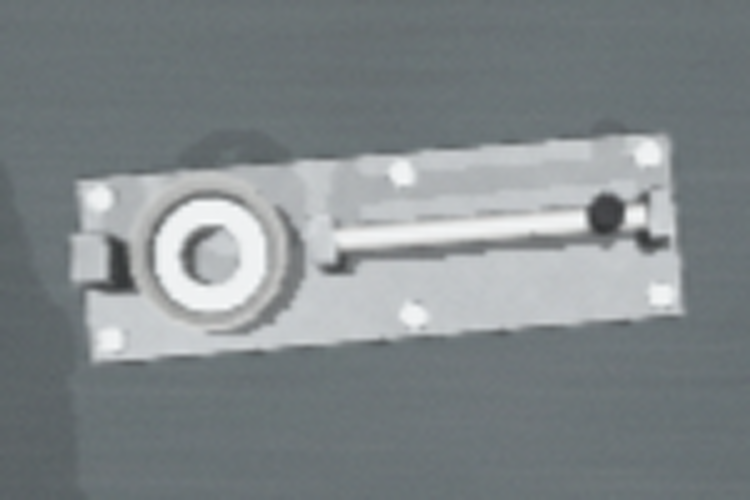

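The tall ring is seated flat (top measured at 64.7 mm, expected 64), centred at (212,253) in the crop. Next is the low ring.

```bash
python3 - <<'E'
from h import *
p=np.array([.4455,.344,.25])
ctrl.movel([p[0],p[1],.06],max_speed=.2); ctrl.movel([p[0],p[1],.003],max_speed=.08); st("down")
ctrl.close_gripper(60); st("grip")
ctrl.movel([p[0],p[1],.22],max_speed=.2); st("lift")
ctrl.movep(mag(0,0,.2),get_state()["eef_rot"])
ctrl.movel(mag(0,0,.122),max_speed=.15); st("near")
im,d=vision.grab_frame("side"); u=proj("side",mag(0,0,.1))[0].astype(int)
cv2.imwrite("pics/s3.png",cv2.resize(im[u[1]-80:u[1]+70,u[0]-100:u[0]+100],(800,600),interpolation=cv2.INTER_CUBIC))
E
```

```text
down t 17.9 tcp [0.4458 0.3439 0.0032] w 0.0857 F [-0.3  0.6  0.6] g 0.0
grip t 18.3 tcp [0.4457 0.3442 0.0043] w 0.0566 F [-2.  -1.4 10.3] g 61.9
lift t 19.53 tcp [0.4448 0.3438 0.2188] w 0.0564 F [-0.5 -0.4 -2. ] g 64.1
near t 21.19 tcp [0.5483 0.1146 0.1225] w 0.0569 F [-0.  -0.1 -1.8] g 64.1
```

View pics/s3.png

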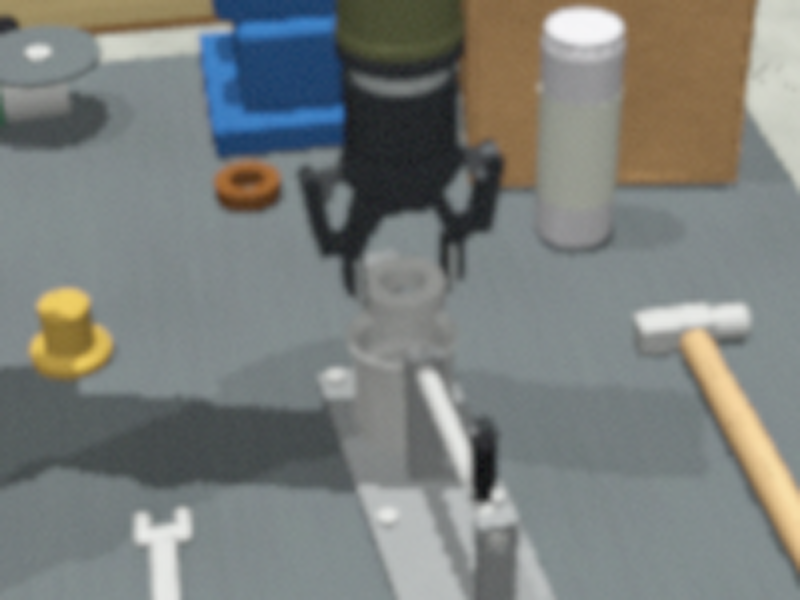

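The low ring (405,285) is level and centred over the mouth (403,340). I lower it, release it and look before touching the bolt.

```bash
python3 - <<'E'
from h import *
ok=lower(.119,.087); st("low")
if ok:
    ctrl.ungrasp(); ctrl.pause(.3); st("open")
    ctrl.movel(mag(0,0,.25),max_speed=.25)
    ctrl.close_gripper(20); ctrl.movep(mag(0,-.24,.25),get_state()["eef_rot"]); st("behind knob")
    im,d=vision.grab_frame("top"); cv2.imwrite("pics/t3.png",cv2.resize(im[150:250,190:340],(750,500),interpolation=cv2.INTER_CUBIC))
    P,_=pts("top",d,np.ones(d.shape,bool)); r=np.hypot(*(P[:,:2]-M0[:2]).T); T=P[(r>.018)&(r<.027)]
    A=np.c_[T[:,:2]-M0[:2],np.ones(len(T))]; print(len(T),np.percentile(T[:,2],[10,50,90]),np.linalg.lstsq(A,T[:,2],rcond=None)[0])
E
```

```text
low t 23.99 tcp [0.5479 0.114  0.0888] w 0.0568 F [ 0.5 -0.7 -2.5] g 64.1
open t 24.69 tcp [0.548 0.114 0.089] w 0.0856 F [ 0.3 -0.1  0. ] g 0.0
behind knob t 27.2 tcp [ 0.5696 -0.1232  0.2497] w 0.0003 F [ 0.2  0.8 -0. ] g 0.0
204 [0.07940378 0.08323152 0.08716205] [-0.00090211 -0.08086882  0.08258141]
```

View pics/t3.png

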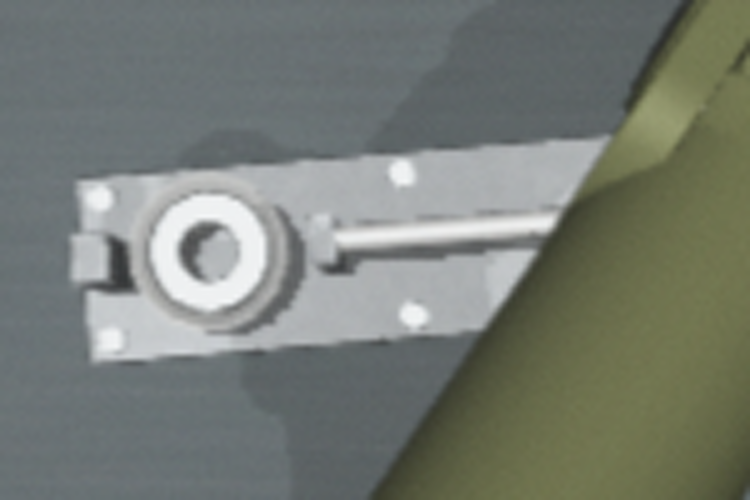

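```bash
python3 - <<'E'
from h import *
for n in("top","side"):
    d=np.mean([vision.grab_frame(n)[1] for _ in range(6)],0)
    P,_=pts(n,d,np.ones(d.shape,bool)); c=M0[:2]
    for lo,hi in((.019,.025),(.036,.042)):
        r=np.hypot(*(P[:,:2]-c).T); T=P[(r>lo)&(r<hi)&(P[:,2]>.07)]
        A=np.c_[T[:,:2]-c,np.ones(len(T))]; x=np.linalg.lstsq(A,T[:,2],rcond=None)[0]; print(n,lo,len(T),x.round(4),"res",np.std(A@x-T[:,2]).round(4))
E
```

```text
top 0.019 127 [0.1432 0.0296 0.0871] res 0.0247
top 0.036 155 [-0.1633 -0.2036  0.103 ] res 0.0415
side 0.019 55 [ 0.0857 -0.0692  0.085 ] res 0.0106
side 0.036 91 [-0.021  -0.1178  0.0945] res 0.0163
```

```bash
python3 - <<'E'
from h import *
for n in("top","side"):
    D=np.array([vision.grab_frame(n)[1] for _ in range(6)]); D[D==0]=np.nan; d=np.nan_to_num(np.nanmedian(D,0))
    P,_=pts(n,d,np.ones(d.shape,bool)); c=M0[:2]
    for lo,hi,h in((.019,.025,.082),(.036,.042,.092)):
        r=np.hypot(*(P[:,:2]-c).T); T=P[(r>lo)&(r<hi)&(abs(P[:,2]-h)<.008)]
        A=np.c_[T[:,:2]-c,np.ones(len(T))]; x=np.linalg.lstsq(A,T[:,2],rcond=None)[0]; print(n,lo,len(T),x.round(4),"res",np.std(A@x-T[:,2]).round(4))
E
```

```text
top 0.019 128 [-0.0074 -0.0038  0.0834] res 0.0013
top 0.036 148 [ 0.0014 -0.0042  0.0922] res 0.0016
side 0.019 53 [-0.0511 -0.0098  0.0826] res 0.0026
side 0.036 84 [-0.005  -0.0193  0.0924] res 0.0015
```

The ring is flat. Now I push the bolt.

```bash
python3 - <<'E'
from h import *
ctrl.movel(mag(0,-.245,.16),max_speed=.2); ctrl.movel(mag(0,-.245,.128),max_speed=.1); st("behind")
f0=np.array(get_state()["contact_force"])@MY
def along(): return (np.array(get_state()["tcp_pos"])-M0)@MY
y=-.245
while y<-.088:
    step=.008 if y<-.112 else .002
    y+=step; ctrl.movel(mag(0,y,.128),max_speed=.06 if step>.004 else .03)
    f=np.array(get_state()["contact_force"])@MY-f0
    if y<-.215 or y>-.115: print(round(y,4),round(along(),4),round(f,1))
    if abs(f)>14: break
st("end")
ctrl.movel(mag(0,along()-.02,.128),max_speed=.1)
ctrl.movel(mag(0,along(),.25),max_speed=.2)
ctrl.movep(mag(0,-.33,.3),get_state()["eef_rot"]); st("clear")
for n in("top","side"):
    im,d=vision.grab_frame(n); cv2.imwrite(f"pics/{n}9.png",cv2.resize(im[140:290,180:380],(800,600)))
    P,_=pts(n,d,np.ones(d.shape,bool)); K=P[(abs(P[:,2]-.15)<.01)&(np.hypot(*(P[:,:2]-mag(0,-.08,0)[:2]).T)<.06)]
    print(n,len(K),((K.mean(0)-M0)@MY).round(4))
E
```

```text
behind t 29.52 tcp [ 0.5698 -0.1302  0.1286] w 0.0002 F [ 0.1  0.6 -0.5] g 0.0
-0.237 -0.2363 0.1
-0.229 -0.2283 -0.8
-0.221 -0.2204 -1.2
-0.109 -0.1081 -1.0
-0.107 -0.1068 -1.4
-0.105 -0.1051 -2.0
-0.103 -0.1029 -2.4
-0.101 -0.1007 -2.9
-0.099 -0.0987 -2.6
-0.097 -0.0967 -1.8
-0.095 -0.0962 -5.6
-0.093 -0.0961 -10.3
-0.091 -0.096 -15.0
end t 36.58 tcp [0.5564 0.0183 0.1282] w -0.0 F [  0.8 -14.3  -3.8] g 7.2
clear t 38.62 tcp [ 0.5774 -0.2128  0.2987] w 0.0002 F [ 0.1  0.9 -0.9] g 0.0
top 39 -0.0762
side 50 -0.0799
```

View pics/top9.png

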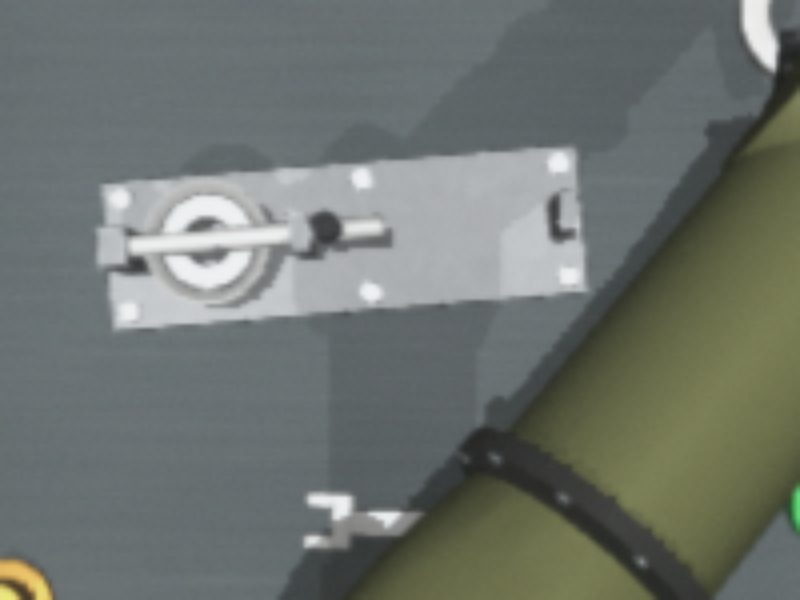

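The bolt spans the mouth into the keeper at (115,247). The knob axis reads about -77 mm, which is the end stop, and the rings are below it.

```bash
python3 -c "
from station import ticket; print(ticket.close_job())"
```

```text
the job is handed in; nothing more can be done
None
```

The job is handed in, result not shown: the taller ring then the lower one went into the tube and both measured flat at their seated heights, the bolt stopped against its end stop in the keeper, and no bystander was touched as far as I could see.

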